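# Turn the bent bracket and hold it in the fixture corner

## Robot

A 7-joint arm with a two-finger parallel gripper is mounted at the origin on the work surface. World frame = base frame: x ahead of the robot, y to its left, z up, the work surface at z = 0. Lengths are in m, angles in rad, forces in N, time in s.
With the tool pointing down it reaches from about 0.425 to 0.925 m from the base axis. Payload 6.8 kg.
Tool frame: the origin (TCP) lies at the very end of the fingers, on their centre line; the grasp point (between the pads) lies 19 mm behind it (bot.hold_point_z is the distance from the TCP to the grasp point, in m); x points along the fingers, y is the direction in which the jaws open and shut, and the axes are right-handed (so a half turn about x gives the same grasp; the last joint's range is limited). The gripper opens to 85 mm and grips with 20 to 120 N. Pads are 22 mm wide; open, the fingers measure 114 mm over their backs; the gripper's body (76 mm by 85 mm) begins 54 mm behind the grasp point. The pads swing forward as they close: fully open they stand 13 mm farther back than shut.
Start: joints at [1.186, 0.477, 0.022, 1.555, -0.011, 1.109, -0.083], TCP at [0.184, -0.649, 0.231] pointing down, gripper open.
Joint ranges: [-2.96, 2.96], [-0.34, 2.1], [-1.41, 1.46], [0.24, 2.44], [-1.37, 4.51], [0.17, 1.92], [-2.96, 2.96]. Speed limits (rad/s): [2.39, 2.39, 3.14, 3.14, 3.14, 3.14, 3.14].

## Interface

Orientations are given as a unit quaternion [x, y, z, w].
In Python, from workcell import bot gives the robot as it stands.
- The arm moves only by the tool move_arm, never from a script. Its argument "series" is a list of rows, each a list of 3 entries, a list of its own where there are three numbers: the shift along the tool's x, y, z in mm, then the turn, a rotation vector about the tool's x, y, z in rad, then the opening, from 0 (shut) to 1 (fully open). A call has 1 to 5 rows; each row is the pose to reach, as a shift and turn from the pose measured when the call began, along the tool's axes at that moment; what a row does not reach only later rows make up. A row lasts 1/12 s, in which the tool goes at most 41.7 mm and 7.16 degrees, less where a joint would pass 70% of its speed; a pose out of reach is approached as far as the arm can. A call with a gripper value outside its range is refused whole. The fingers move at their own pace and stop on an object; "force" is the grip in N (left out, the last holds). Time passes only in rows, so rows that repeat a pose let the fingers close. It gives the time, the measured TCP pose, the force and the opening at its end, in the units of the state.
- bot.observe(): the state, without advancing time (a new reading comes with each control period).
- bot.camera(name): name is "scene" or "top" or "wrist"; returns the picture (420x560x3 uint8, red, green, blue); there is no depth.
- bot.calibration(name): a dict with "K" (3x3 intrinsics, pixels), "rvec" (rotation vector, rad) and "tvec" (3), from world to camera coordinates, as OpenCV has them. Camera axes: x right, y down, z forward; pixel columns grow to the right and rows downward; lengths in m; the calibration is good to about 2 mm. A picture is of the moment at which its call begins: read the wrist's pose just before it. calibration takes no time and is no camera call; for the wrist camera it gives the pose at the moment of the call.
- bot.finish_job(): hands the job in, once; it reports no verdict.
The state is a dict: "time_s": time; "joint_pos": joint angles; "joint_vel": joint speeds; "joint_torque": joint torques, N m; "tcp_pos": TCP position; "tool_rot": TCP orientation; "contact_force": force on the tool from outside, world axes, zero at the start; "wrist_torque": the same for the moment, N m; "finger_gap": opening from 0.0 (shut) to 1.0 (fully open).
Only numpy, scipy, OpenCV 4.12 (cv2) and the standard library are available. Lean on these libraries where they do the work, as an engineer would, in place of code of your own. Each camera call takes 0.05 s, during which the arm holds its last target.

## Task

The bent bracket on the fixture plate is lying the wrong way for its next weld: turn it so that the free edge of its foot (the long edge away from the upright leg) faces the long fence, and, flat on the plate, press it into the corner so that the free edge lies flush on the long fence and its end touches the end stop at the same time. Keep holding it pressed firmly against both fences: the program finishes while the robot is still pressing, without letting go. Leave the hammer and the two offcuts where they are.

Things in the scene. Friction and masses are not known exactly. Their poses are not given: they have to be found in the camera images.
- fixture: Fixed grey square fixture plate, 300 x 300 x 12 mm thick, on the bench, with a grid of small dark flat spots. Origin: centre of its underside; x and y parallel to its sides, z up; its yaw varies by up to 20 degrees. Long fence on its +x side, end stop on its -y side; the rest of its top is open. Ground and oiled: the bracket slides easily on plate and fences (friction about 0.25).
- long_fence: Fixed straight steel bar 25 x 200 x 20 mm high, on the plate, along the plate's y. Origin: centre of its underside (on the plate's top). Working face: its -x face, 12.5 mm from its origin, 120 mm in +x of the plate's centre. It runs from 90 mm in -y to 110 mm in +y of that centre. Two bolt heads stand 2 mm above it.
- end_stop: Fixed short steel bar 90 x 25 x 20 mm high, on the plate, along the plate's x. Origin: centre of its underside (on the plate's top). Working face: its +y face, 12.5 mm from its origin, 110 mm in -y of the plate's centre. It runs from 5 to 95 mm in +x of that centre. Two bolt heads stand 2 mm above it.
- corner (a point): Point on the plate's top where the lines of the two working faces meet (the bars stop short of it, the corner is open). Plate frame: 120 mm in +x, 110 mm in -y, 12 mm up. Its axes are the plate's. When in place the bracket's origin lies 30 mm in -x and 50 mm in +y of it.
- bracket: Loose L-section bracket of bare metal, 0.3 to 0.65 kg. Foot 60 (x) x 100 (y) x 8 mm thick; its free edge is the +x edge. Upright leg 8 mm thick, 100 mm long, 60 mm tall, on the -x edge. Origin: centre of the foot's underside, z up. Starts on the plate, turned 0.9 to 1.9 rad counter-clockwise (from above); when in place its axes are parallel to the plate's.
- bracket_leg (a point): Middle of the top edge of the bracket's upright leg: 26 mm in -x and 60 mm up from the bracket's origin. The leg can be gripped from above here, across its 8 mm.
- bar_offcut: Bystander: loose upright round steel bar offcut, 32 mm diameter, 45 mm tall, standing on the plate. Origin: centre of its underside.
- hammer: Bystander: hammer lying on the bench to the robot's right of the plate. Origin near its middle, on the underside.
- tube_offcut: Bystander: loose square tube offcut, 120 x 40 x 40 mm, lying on the bench to the robot's left of the plate. Origin: centre of its underside.
Things that resemble listed ones, but are neither listed nor needed, are in the scene too. What is shaped like the bracket but turquoise is not meant.

How it is judged:
On the way:
1. the bracket is turned: the free edge of its foot faces the long fence (within 0.15 rad) (angle between the x axis of bracket and the x axis of fixture, either way round below 0.15 rad and x of corner in the frame of bracket above 0 m), for 0.2 s.
At the end, for the whole second after the job is handed in: Bracket flat on the plate (3 mm, 0.05 rad), free edge to the long fence and parallel to it within 0.035 rad, within 2.5 mm of both fences and pressing on each with over 1.5 N, at rest, the fingers still pressing or gripping it, all through the last second (angle between the x axis of bracket and the x axis of fixture, either way round below 0.035 rad and x of corner in the frame of bracket between 0.027 and 0.0325 m and y of corner in the frame of bracket between -0.0525 and -0.047 m and z of corner in the frame of bracket between -0.003 and 0.003 m and angle between bracket's own z axis and vertical below 0.05 rad and contact force between bracket and long_fence above 1.5 N and contact force between bracket and end_stop above 1.5 N and contact force between the fingers and bracket above 1.5 N and linear speed of bracket below 0.01 m/s); the arm keeps its last pose, push and grip.
It fails at once if a bystander (bar offcut, hammer or tube offcut) is moved by more than 20 mm (distance of any of bar_offcut, hammer, tube_offcut from where it was at the start of the episode above 0.02 m).
It also fails if it takes over 64 s, if anything falls off the work surface, if the arm or the gripper's body presses on something with over 40 N, if the wrist force passes 120 N, or if a joint passes its speed limit or range.

## Working session

There is one attempt and no reset: what is moved stays moved. The work goes in short steps, Python scripts to look and compute and a tool call to move; the robot and the scene stay as the last step left them, time stands still between calls to the robot, and variables do not carry over. Pictures are saved under pics/ and viewed, and the job is handed in when it is done.

Besides the shell and the picture viewer there is one more tool, called after "Emit:" by a JSON object that holds its "fn" and its "kwargs". move_arm: Moves the arm, as the interface text tells. Its arguments: {"type":"object","properties":{"series":{"type":"array"},"force":{"type":"number"}},"required":["series"]}

```bash
ls; mkdir -p pics; python3 - <<'E'
from workcell import bot
import cv2
s=bot.observe(); print(s['time_s'],s['tcp_pos'],s['tool_rot'],s['contact_force'],s['finger_gap'],bot.hold_point_z)
for n in ('scene','top'):
    im=bot.camera(n); cv2.imwrite(f'pics/{n}0.png',cv2.cvtColor(im,cv2.COLOR_RGB2BGR))
    c=bot.calibration(n); print(n,c)
E
```

```text
pics
0.0 [ 0.18429253 -0.64871574  0.23030257] [-0.70020798 -0.09822192  0.70047718 -0.0969173 ] [-0.22127408 -0.27022037 -0.40906305] 1.002466463813979 0.0187
scene {'K': array([[515.2367294 ,   0.        , 279.74474753],
       [  0.        , 515.2367294 , 201.61473942],
       [  0.        ,   0.        ,   1.        ]]), 'rvec': array([ 0.77872063,  2.61905515, -1.09037158]), 'tvec': array([ 0.4293087 , -0.151413  ,  1.81798007])}
top {'K': array([[477.19692133,   0.        , 284.42621034],
       [  0.        , 477.19692133, 203.59142433],
       [  0.        ,   0.        ,   1.        ]]), 'rvec': array([ 2.12831691, -2.16002612,  0.17153937]), 'tvec': array([-0.02666093,  0.53623516,  1.32704475])}
```

View pics/scene0.png

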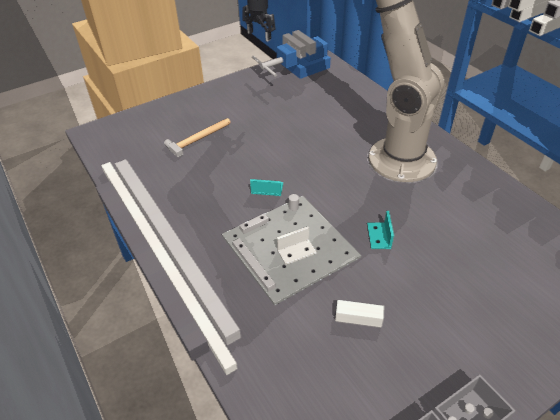

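View pics/top0.png

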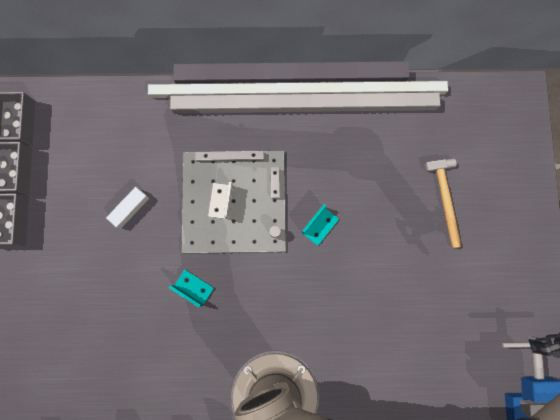

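The bracket candidates in the top view are a light bare-metal L at (220,200) on the plate, a turquoise one at (320,225) and a turquoise one at (192,288). I choose the bare-metal one. Next I check it in a close crop.

```bash
python3 - <<'E'
import cv2
im=cv2.imread('pics/top0.png')[140:265,170:300]
cv2.imwrite('pics/top0c.png',cv2.resize(im,None,fx=4.6,fy=4.6,interpolation=cv2.INTER_CUBIC))
im=cv2.imread('pics/scene0.png')[190:300,215:365]
cv2.imwrite('pics/scene0c.png',cv2.resize(im,None,fx=5,fy=5,interpolation=cv2.INTER_CUBIC))
E
```

```text
(no output)
```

View pics/top0c.png

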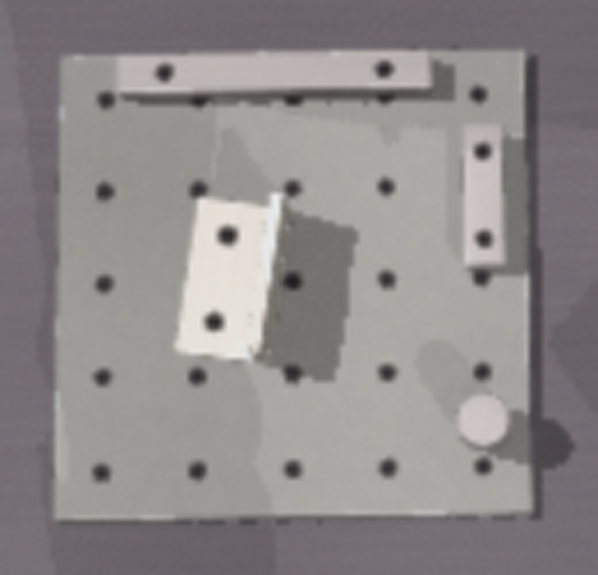

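View pics/scene0c.png

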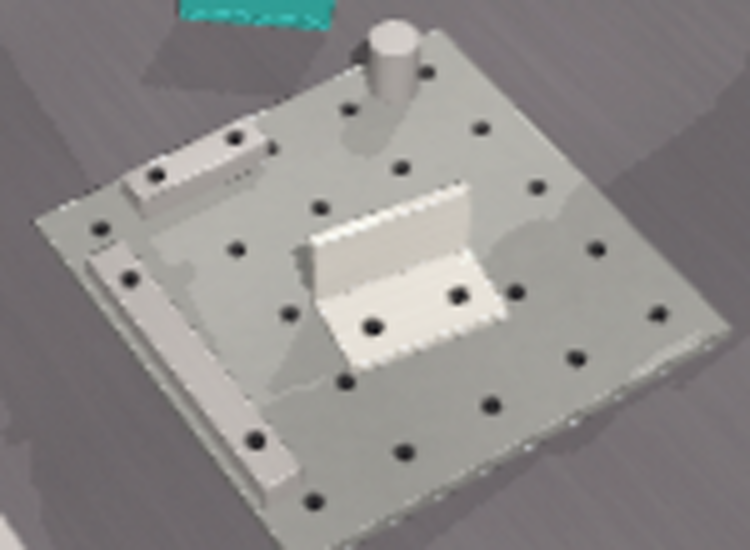

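Both crops confirm it: a bare-metal L with two holes in its foot, lying on the plate. Its leg is on the end-stop side, at about (272,280) in the top crop. Next I measure the plate and the leg.

```bash
cat > h.py <<'E'
import numpy as np, cv2
from scipy.spatial.transform import Rotation as R
def ray(cal,px,z):
    px=np.atleast_2d(np.float64(px)).reshape(-1,1,2)
    n=cv2.undistortPoints(px,cal['K'],None).reshape(-1,2)
    M=R.from_rotvec(cal['rvec']).as_matrix(); t=np.array(cal['tvec'])
    C=-M.T@t; d=np.c_[n,np.ones(len(n))]@M
    return C+d*((z-C[2])/d[:,2])[:,None]
def proj(cal,P):
    return cv2.projectPoints(np.float64(P).reshape(-1,1,3),cal['rvec'],cal['tvec'],cal['K'],None)[0].reshape(-1,2)
E
python3 - <<'E'
from workcell import bot
from h import *
cal=bot.calibration('top'); im=cv2.imread('pics/top0.png')
g=cv2.cvtColor(im,cv2.COLOR_BGR2GRAY)
sub=cv2.resize(g[140:265,170:300],None,fx=4,fy=4,interpolation=cv2.INTER_CUBIC)
m=(sub<75).astype(np.uint8)
n,l,st,c=cv2.connectedComponentsWithStats(m)
pts=[]
for i in range(1,n):
    if 60<st[i,4]<450 and max(st[i,2:4])<26:
        p=(c[i]+.5)/4-.5+[170,140]; pts.append(p); 
pts=np.array(pts); W=ray(cal,pts,0.012)
for p,w in zip(pts,W): print(p.round(1),w.round(4))
hsv=cv2.cvtColor(im,cv2.COLOR_BGR2HSV)
print('plate hsv',hsv[240,200],hsv[190,190],'bench',hsv[270,230],hsv[200,160],'foot',hsv[195,218],hsv[205,222],'fence',hsv[155,230],'leg',hsv[190:200,226:234,2])
E
```

```text
[253.1 154.6] [0.6891 0.0563 0.012 ]
[205.2 155.4] [0.6888 0.1985 0.012 ]
[273.5 160.1] [ 0.6715 -0.0043  0.012 ]
[253.4 160.5] [0.6711 0.0554 0.012 ]
[192.6 161.3] [0.6714 0.2356 0.012 ]
[212.8 161.3] [0.6704 0.1758 0.012 ]
[233.4 161. ] [0.6706 0.1148 0.012 ]
[274.5 172.4] [ 0.6341 -0.0067  0.012 ]
[212.6 180.8] [0.6115 0.176  0.012 ]
[233.1 180.6] [0.6112 0.1156 0.012 ]
[192.3 181.2] [0.611  0.2358 0.012 ]
[219.  190.8] [0.5811 0.1569 0.012 ]
[233.1 200.6] [0.5513 0.1155 0.012 ]
[274.2 199.7] [ 0.5523 -0.0049  0.012 ]
[253.6 200.3] [0.5515 0.0553 0.012 ]
[192.1 201.3] [0.551  0.2355 0.012 ]
[216.1 209.6] [0.5255 0.1652 0.012 ]
[233.2 220.6] [0.4924 0.1152 0.012 ]
[274.3 220.3] [ 0.4914 -0.0046  0.012 ]
[253.8 220.6] [0.4914 0.0553 0.012 ]
[212.4 221.3] [0.4911 0.1757 0.012 ]
[191.9 221.6] [0.4911 0.2353 0.012 ]
[274.6 240.9] [ 0.4315 -0.0048  0.012 ]
[253.9 241.2] [0.4314 0.0551 0.012 ]
[212.4 242. ] [0.4311 0.1751 0.012 ]
[233.1 241.7] [0.4311 0.1152 0.012 ]
[191.6 242.3] [0.431  0.2353 0.012 ]
plate hsv [ 20  10 156] [ 24   8 152] bench [150  17 105] [150  15 119] foot [ 18  14 230] [ 20  13 230] fence [  3  12 189] leg [[225 217 229 223 154 121 122 115]
 [227 227 230 222 146 118 118 114]
 [228 230 231 222 135 115 115 112]
 [229 233 231 221 140 114 115 111]
 [228 234 228 204 133 116 114 112]
 [225 233 225 189 130 118 111 112]
 [227 230 224 168 128 138 113 113]
 [222 229 222 149 120 125 114 114]
 [228 229 222 136 118 126 112 109]
 [229 229 221 141 115 112  83  66]]
```

```bash
python3 - <<'E'
from workcell import bot
from h import *
cal=bot.calibration('top'); im=cv2.imread('pics/top0.png')
v=cv2.resize(im[140:265,170:300].max(2),None,fx=4,fy=4,interpolation=cv2.INTER_CUBIC)
m=(v>205).astype(np.uint8); m[:160]=0
cs,_=cv2.findContours(m,cv2.RETR_EXTERNAL,cv2.CHAIN_APPROX_NONE)
c=max(cs,key=cv2.contourArea); print(cv2.contourArea(c))
q=cv2.approxPolyDP(c,8,True).reshape(-1,2); p=(q+.5)/4-.5+[170,140]
for a,b,d in zip(p,ray(cal,p,.02),ray(cal,p,.072)): print(a,b.round(4),d.round(4))
h=ray(cal,[[219,190.8],[216.1,209.6]],.02); print('holes',h, h.mean(0), 'axis yaw', np.arctan2(*(h[0]-h[1])[[1,0]]))
big=cv2.resize(im[175:225,200:250],None,fx=12,fy=12,interpolation=cv2.INTER_NEAREST); cv2.imwrite('pics/b.png',big)
E
```

```text
9096.5
[230.125 181.875] [0.6058 0.1235 0.02  ] [0.5952 0.1179 0.072 ]
[227.625 184.875] [0.597  0.1308 0.02  ] [0.5867 0.1249 0.072 ]
[212.875 183.125] [0.6028 0.174  0.02  ] [0.5923 0.1665 0.072 ]
[208.625 215.625] [0.507  0.1855 0.02  ] [0.5001 0.1776 0.072 ]
[225.125 215.375] [0.507  0.1377 0.02  ] [0.5002 0.1316 0.072 ]
holes [[0.5796765  0.15591058 0.02      ]
 [0.52428733 0.16400648 0.02      ]] [0.55198191 0.15995853 0.02      ] axis yaw -0.1451363277042971
```

View pics/b.png

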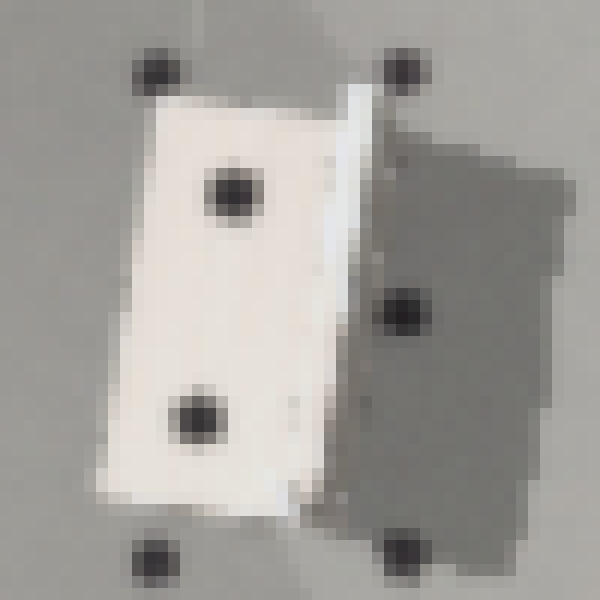

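```bash
cat >> h.py <<'E'
def tgt(bot,pos,a,z=None):
    """print shift mm (tool axes) and rotvec to reach TCP pos with tool down, jaw axis at world angle a"""
    s=bot.observe(); Rc=R.from_quat(s['tool_rot'])
    y=np.array([np.cos(a),np.sin(a),0]); x=np.array([0,0,-1.]); M=np.c_[x,y,np.cross(x,y)]
    sh=Rc.inv().apply(np.array(pos)-s['tcp_pos'])*1e3
    rv=(Rc.inv()*R.from_matrix(M)).as_rotvec()
    print('shift',sh.round(1),'rot',rv.round(4)); return sh,rv
def st(bot):
    s=bot.observe(); Y=R.from_quat(s['tool_rot']).as_matrix()
    print('t',s['time_s'],'tcp',s['tcp_pos'].round(4),'jaw',np.arctan2(Y[1,1],Y[0,1]).round(4),'toolx',Y[:,0].round(3),'F',np.round(s['contact_force'],2),'T',np.round(s['wrist_torque'],2),'gap',round(s['finger_gap'],3),'q',np.round(s['joint_pos'],2))
E
python3 - <<'E'
from workcell import bot
from h import *
st(bot)
for a in (1.44,1.44-np.pi):
    tgt(bot,[.45,-.3,.26],a); tgt(bot,[.547,.124,.2],a)
E
```

```text
t 0.1 tcp [ 0.1843 -0.6488  0.2304] jaw -1.294 toolx [-0.001  0.002 -1.   ] F [0.26 0.28 0.61] T [ 0.02 -0.05 -0.01] gap 1.003 q [ 1.19  0.48  0.02  1.56 -0.01  1.11 -0.08]
shift [ -29.2 -262.9 -350.9] rot [-2.734e+00 -2.300e-03  7.000e-04]
shift [  31.4 -644.2 -560.1] rot [-2.734e+00 -2.300e-03  7.000e-04]
shift [ -29.2 -262.9 -350.9] rot [0.4076 0.0005 0.0016]
shift [  31.4 -644.2 -560.1] rot [0.4076 0.0005 0.0016]
```

Emit:
{"fn": "move_arm", "kwargs": {"series": [[[-30,-263,-351],[-0.6,0,0],1],[[-30,-263,-351],[-0.6,0,0],1],[[-30,-263,-351],[-0.6,0,0],1],[[-30,-263,-351],[-0.6,0,0],1],[[-30,-263,-351],[-0.6,0,0],1]]}}

```text
time_s: 0.52
tcp_pos: [0.3109, -0.4819, 0.2451]
tool_rot: [-0.639, -0.303, 0.639, -0.301]
contact_force: [0.1, -0.6, 0.6]
finger_gap: 0.999
```

```bash
cat > n.py <<'E'
import sys
from workcell import bot
from h import *
st(bot); a=[float(v) for v in sys.argv[1:]]
tgt(bot,a[:3],a[3])
E
python3 n.py .547 .124 .25 1.44; python3 n.py .45 -.3 .26 1.44
```

```text
t 0.5167 tcp [ 0.3109 -0.4819  0.2451] jaw -0.6878 toolx [-0.001  0.002 -1.   ] F [ 0.09 -0.55  0.63] T [-0.04 -0.04  0.02] gap 0.999 q [ 1.03  0.31 -0.17  1.78  0.06  1.06  0.15]
shift [  -4.  -202.3 -618. ] rot [-2.1278e+00 -2.7000e-03  4.0000e-04]
t 0.5167 tcp [ 0.3109 -0.4819  0.2451] jaw -0.6878 toolx [-0.001  0.002 -1.   ] F [ 0.09 -0.55  0.63] T [-0.04 -0.04  0.02] gap 0.999 q [ 1.03  0.31 -0.17  1.78  0.06  1.06  0.15]
shift [ -14.7   -8.  -228.9] rot [-2.1278e+00 -2.7000e-03  4.0000e-04]
```

Emit:
{"fn": "move_arm", "kwargs": {"series": [[[-10,-60,-300],[-0.6,0,0],1],[[-10,-60,-300],[-0.6,0,0],1],[[-10,-60,-300],[-0.6,0,0],1],[[-10,-60,-300],[-0.6,0,0],1],[[-10,-60,-300],[-0.6,0,0],1]]}}

```text
time_s: 0.93
tcp_pos: [0.4084, -0.2981, 0.2521]
tool_rot: [0.52, 0.48, -0.52, 0.478]
contact_force: [0.9, -0.4, 0.2]
finger_gap: 0.996
```

```bash
python3 n.py .547 .124 .25 1.44
```

```text
t 0.9333 tcp [ 0.4084 -0.2981  0.2521] jaw -0.0818 toolx [-0.001  0.002 -1.   ] F [ 0.87 -0.37  0.2 ] T [-0.01 -0.   -0.02] gap 0.996 q [ 0.85  0.2  -0.39  1.91  0.09  1.05  0.34]
shift [   2.7  103.6 -432. ] rot [-1.5218 -0.0026 -0.    ]
```

Emit:
{"fn": "move_arm", "kwargs": {"series": [[[3,104,-432],[-0.6,0,0],1],[[3,104,-432],[-0.6,0,0],1],[[3,104,-432],[-0.6,0,0],1],[[3,104,-432],[-0.6,0,0],1],[[3,104,-432],[-0.6,0,0],1]]}}

```text
time_s: 1.35
tcp_pos: [0.473, -0.1003, 0.2509]
tool_rot: [0.354, 0.613, -0.353, 0.612]
contact_force: [1.6, 0.4, -0.4]
finger_gap: 0.998
```

```bash
python3 n.py .547 .124 .25 1.44
```

```text
t 1.35 tcp [ 0.473  -0.1003  0.2509] jaw 0.5241 toolx [-0.002  0.002 -1.   ] F [ 1.61  0.4  -0.44] T [-0.01 -0.07  0.04] gap 0.998 q [ 0.62  0.19 -0.61  1.94  0.12  1.05  0.49]
shift [   1.1  176.3 -157.1] rot [-9.159e-01 -2.300e-03 -3.000e-04]
```

Emit:
{"fn": "move_arm", "kwargs": {"series": [[[1,176,-157],[-0.6,0,0],1],[[1,176,-157],[-0.6,0,0],1],[[1,176,-157],[-0.6,0,0],1],[[1,176,-157],[-0.6,0,0],1],[[1,176,-157],[-0.6,0,0],1]]}}

```text
time_s: 1.77
tcp_pos: [0.5379, 0.0976, 0.2501]
tool_rot: [0.155, 0.691, -0.154, 0.689]
contact_force: [-0.4, 0.2, -0.0]
finger_gap: 0.999
```

```bash
python3 n.py .547 .124 .22 1.44
```

```text
t 1.7667 tcp [0.5379 0.0976 0.2501] jaw 1.1297 toolx [-0.002  0.001 -1.   ] F [-0.45  0.16 -0.02] T [ 0.03 -0.03  0.01] gap 0.999 q [ 0.34  0.35 -0.78  1.8   0.27  1.11  0.6 ]
shift [30.2 27.8 -3. ] rot [-0.3102 -0.002  -0.0006]
```

Emit:
{"fn": "move_arm", "kwargs": {"series": [[[30,28,-3],[-0.31,0,0],1],[[30,28,-3],[-0.31,0,0],1],[[30,28,-3],[-0.31,0,0],1],[[30,28,-3],[-0.31,0,0],1],[[30,28,-3],[-0.31,0,0],1]]}}

```text
time_s: 2.18
tcp_pos: [0.5469, 0.1239, 0.2197]
tool_rot: [0.047, 0.706, -0.047, 0.705]
contact_force: [0.3, -0.1, 0.3]
finger_gap: 0.997
```

```bash
python3 - <<'E'
from workcell import bot
from h import *
import pickle
st(bot); c=bot.calibration('wrist'); im=bot.camera('wrist')[:,:,::-1]
pickle.dump(c,open('w1.pkl','wb')); cv2.imwrite('pics/w1.png',im)
E
```

```text
t 2.1833 tcp [0.5469 0.1239 0.2197] jaw 1.4372 toolx [-0.003  0.001 -1.   ] F [ 0.35 -0.1   0.28] T [-0.03 -0.02  0.  ] gap 0.997 q [ 0.32  0.42 -0.83  1.8   0.35  1.08  0.8 ]
```

View pics/w1.png

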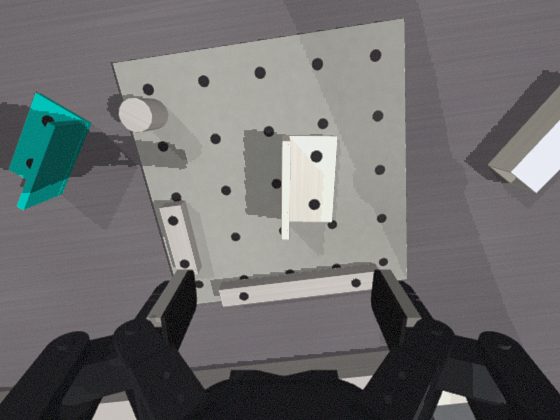

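The wrist view shows the leg's top edge running from about (286,141) to (286,239), with the foot to its right and its free edge at (337,137) to (332,222). I'll refine the pose from these.

```bash
python3 - <<'E'
from h import *
import pickle
c=pickle.load(open('w1.pkl','rb')); im=cv2.imread('pics/w1.png')
big=cv2.resize(im[125:250,250:375],None,fx=4.8,fy=4.8,interpolation=cv2.INTER_CUBIC); cv2.imwrite('pics/w1c.png',big)
P=ray(c,[[283,141],[290,141],[282,239],[289,239]],.072); print(P.round(4)); 
F=ray(c,[[337,137],[332,222]],.02); print(F.round(4))
E
```

```text
[[0.4971 0.1306 0.072 ]
 [0.4979 0.1371 0.072 ]
 [0.5954 0.1164 0.072 ]
 [0.5963 0.1236 0.072 ]]
[[0.5064 0.1886 0.02  ]
 [0.6047 0.1751 0.02  ]]
```

View pics/w1c.png

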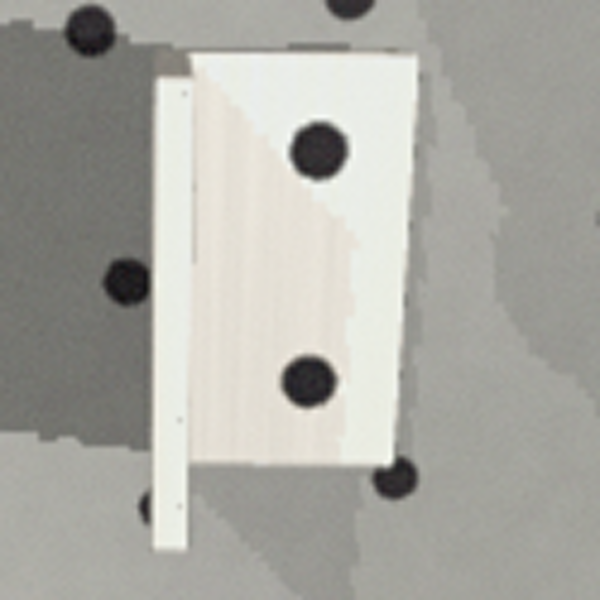

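```bash
python3 n.py .547 .1268 .03 1.432
```

```text
t 2.2333 tcp [0.547  0.1237 0.22  ] jaw 1.4366 toolx [-0.002  0.001 -1.   ] F [ 0.37 -0.35  0.7 ] T [ 0.01 -0.04 -0.01] gap 1.0 q [ 0.32  0.42 -0.83  1.8   0.35  1.08  0.8 ]
shift [ 1.9e+02  2.9e+00 -1.0e-01] rot [ 0.0046 -0.0021 -0.0006]
```

Emit:
{"fn": "move_arm", "kwargs": {"series": [[[40,3,0],[0.005,-0.002,0],1],[[80,3,0],[0.005,-0.002,0],1],[[120,3,0],[0.005,-0.002,0],1],[[150,3,0],[0.005,-0.002,0],1],[[160,3,0],[0.005,-0.002,0],1]]}}

```text
time_s: 2.65
tcp_pos: [0.5445, 0.1248, 0.0561]
tool_rot: [0.049, 0.707, -0.051, 0.703]
contact_force: [-1.0, -0.0, 0.0]
finger_gap: 1.002
```

```bash
python3 n.py .547 .1268 .03 1.432
```

```text
t 2.65 tcp [0.5445 0.1248 0.0561] jaw 1.429 toolx [-0.006 -0.002 -1.   ] F [-0.97 -0.    0.04] T [-0.02  0.05  0.01] gap 1.002 q [ 0.2   0.62 -0.7   1.93  0.55  0.8   0.62]
shift [26.1  2.4  2.3] rot [-0.003  -0.0056  0.0025]
```

Emit:
{"fn": "move_arm", "kwargs": {"series": [[[15,2.4,2.3],[-0.003,-0.005,0.002],1],[[26,2.4,2.3],[-0.003,-0.005,0.002],1],[[26,2.4,2.3],[-0.003,-0.005,0.002],1],[[26,2.4,2.3],[-0.003,-0.005,0.002],1],[[26,2.4,2.3],[-0.003,-0.005,0.002],1]]}}

```text
time_s: 3.07
tcp_pos: [0.5481, 0.1271, 0.0316]
tool_rot: [0.049, 0.705, -0.049, 0.706]
contact_force: [0.6, 1.4, 0.6]
finger_gap: 0.998
```

```bash
python3 n.py .547 .1268 .03 1.432
```

```text
t 3.0667 tcp [0.5481 0.1271 0.0316] jaw 1.4313 toolx [ 0.002  0.    -1.   ] F [0.61 1.4  0.65] T [ 0.   -0.01 -0.06] gap 0.998 q [ 0.17  0.66 -0.67  1.94  0.59  0.75  0.59]
shift [ 1.6 -0.5 -1. ] rot [-0.0007  0.0015 -0.0003]
```

Emit:
{"fn": "move_arm", "kwargs": {"series": [[[1.5,-0.5,-1],[0,0.002,0],0.5],[[1.5,-0.5,-1],[0,0.002,0],0],[[1.5,-0.5,-1],[0,0.002,0],0],[[1.5,-0.5,-1],[0,0.002,0],0],[[1.5,-0.5,-1],[0,0.002,0],0]], "force": 70}}

```text
time_s: 3.48
tcp_pos: [0.5472, 0.1267, 0.0303]
tool_rot: [0.049, 0.705, -0.049, 0.705]
contact_force: [-0.2, -0.2, 0.5]
finger_gap: 0.296
```

Emit:
{"fn": "move_arm", "kwargs": {"series": [[[0,0,0],[0,0,0],0],[[0,0,0],[0,0,0],0],[[0,0,0],[0,0,0],0],[[0,0,0],[0,0,0],0],[[0,0,0],[0,0,0],0]]}}

```text
time_s: 3.9
tcp_pos: [0.5473, 0.1268, 0.0305]
tool_rot: [0.049, 0.705, -0.049, 0.705]
contact_force: [-0.6, -0.9, 3.3]
finger_gap: 0.088
```

```bash
python3 n.py .547 .1268 .03 1.432
```

```text
t 3.9 tcp [0.5473 0.1268 0.0305] jaw 1.4312 toolx [ 0.  0. -1.] F [-0.61 -0.91  3.35] T [-0.15  0.13 -0.04] gap 0.088 q [ 0.17  0.66 -0.67  1.94  0.59  0.75  0.59]
shift [ 0.5 -0.  -0.3] rot [-0.0008  0.0001 -0.0004]
```

Emit:
{"fn": "move_arm", "kwargs": {"series": [[[-3,0,0],[0,0,0],0],[[-8,0,0],[0,0,0],0],[[-8,0,0],[0,0,0],0],[[-8,0,0],[0,0,0],0],[[-8,0,0],[0,0,0],0]]}}

```text
time_s: 4.32
tcp_pos: [0.5469, 0.1266, 0.0382]
tool_rot: [0.049, 0.706, -0.049, 0.705]
contact_force: [0.1, 0.4, -4.4]
finger_gap: 0.081
```

```bash
python3 n.py .575 .11 .039 0.0
python3 - <<'E'
from workcell import bot
import cv2
cv2.imwrite('pics/w2.png',bot.camera('wrist')[:,:,::-1])
E
```

```text
t 4.3167 tcp [0.5469 0.1266 0.0382] jaw 1.4311 toolx [-0.  0. -1.] F [ 0.12  0.36 -4.44] T [-0.07  0.03  0.04] gap 0.081 q [ 0.18  0.65 -0.68  1.93  0.58  0.76  0.59]
shift [ -0.8 -12.5  30.1] rot [ 1.4311e+00 -4.0000e-04  2.0000e-04]
```

View pics/w2.png

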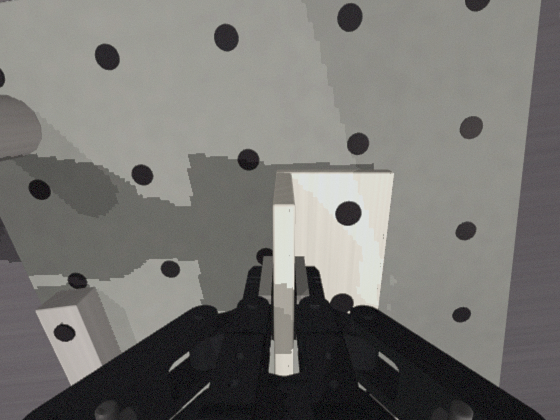

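The wrist view shows the leg held between the fingers at about (285,290), and the load reads about 4.4 N. Now I turn it clockwise while moving to a staging point.

Emit:
{"fn": "move_arm", "kwargs": {"series": [[[-1,-4,10],[0.12,0,0],0],[[-1,-8,20],[0.24,0,0],0],[[-1,-12,30],[0.36,0,0],0],[[-1,-12,30],[0.48,0,0],0],[[-1,-12,30],[0.6,0,0],0]]}}

```text
time_s: 4.78
tcp_pos: [0.5754, 0.1098, 0.0389]
tool_rot: [0.258, 0.659, -0.258, 0.658]
contact_force: [-0.5, 0.0, -5.2]
finger_gap: 0.085
```

```bash
python3 n.py .575 .11 .039 0.0
```

```text
t 4.7833 tcp [0.5754 0.1098 0.0389] jaw 0.8238 toolx [-0.001  0.    -1.   ] F [-0.52  0.03 -5.16] T [-0.06  0.15 -0.05] gap 0.085 q [ 0.11  0.64 -0.53  1.88  0.46  0.75  0.14]
shift [-0.1 -0.2 -0.4] rot [ 8.238e-01 -3.000e-04  5.000e-04]
```

Emit:
{"fn": "move_arm", "kwargs": {"series": [[[0,0,0],[0.12,0,0],0],[[0,0,0],[0.24,0,0],0],[[0,0,0],[0.36,0,0],0],[[0,0,0],[0.48,0,0],0],[[0,0,0],[0.6,0,0],0]]}}

```text
time_s: 5.2
tcp_pos: [0.575, 0.1099, 0.0385]
tool_rot: [0.442, 0.552, -0.443, 0.551]
contact_force: [-0.7, 0.1, -4.1]
finger_gap: 0.087
```

Emit:
{"fn": "move_arm", "kwargs": {"series": [[[0,0,0],[0.1,0,0],0],[[0,0,0],[0.22,0,0],0],[[0,0,0],[0.22,0,0],0],[[0,0,0],[0.22,0,0],0],[[0,0,0],[0.22,0,0],0]]}}

```text
time_s: 5.62
tcp_pos: [0.5748, 0.1101, 0.0383]
tool_rot: [0.499, 0.501, -0.5, 0.5]
contact_force: [0.3, -0.8, -4.4]
finger_gap: 0.084
```

```bash
python3 n.py .6 .07 .039 0.0;  python3 - <<'E'
from workcell import bot
from h import *
import pickle
st(bot); c=bot.calibration('wrist'); im=bot.camera('wrist')[:,:,::-1]
pickle.dump(c,open('w3.pkl','wb')); cv2.imwrite('pics/w3.png',im)
im=bot.camera('top')[:,:,::-1]; cv2.imwrite('pics/t3.png',im)
cv2.imwrite('pics/t3c.png',cv2.resize(im[140:265,170:300],None,fx=4.6,fy=4.6,interpolation=cv2.INTER_CUBIC))
E
```

```text
t 5.6167 tcp [0.5748 0.1101 0.0383] jaw 0.0019 toolx [-0.002  0.    -1.   ] F [ 0.3  -0.84 -4.37] T [-0.05  0.07 -0.  ] gap 0.084 q [-0.04  0.6  -0.33  1.89  0.29  0.7  -0.55]
shift [-0.7 25.1 40.2] rot [ 0.0019 -0.0001  0.0017]
t 5.6167 tcp [0.5748 0.1101 0.0383] jaw 0.0019 toolx [-0.002  0.    -1.   ] F [ 0.3  -0.84 -4.37] T [-0.05  0.07 -0.  ] gap 0.084 q [-0.04  0.6  -0.33  1.89  0.29  0.7  -0.55]
```

View pics/w3.png

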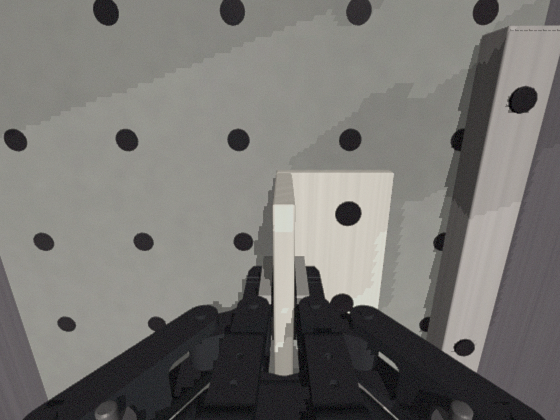

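View pics/t3c.png

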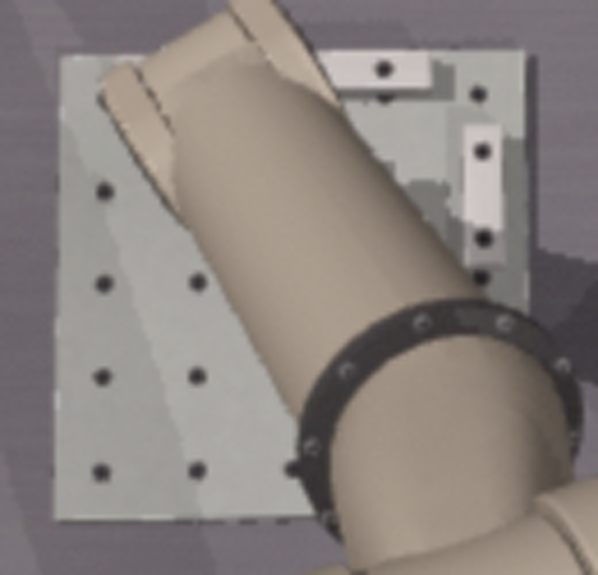

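The wrist view shows the foot's end edge at rows 171 to 172, columns 295 to 392. It is parallel to the plate's hole row at row 140. I'll quantify that.

```bash
python3 - <<'E'
from h import *
import pickle
c=pickle.load(open('w3.pkl','rb')); g=cv2.cvtColor(cv2.imread('pics/w3.png'),cv2.COLOR_BGR2GRAY)
n,l,s,ce=cv2.connectedComponentsWithStats((g<70).astype(np.uint8))
for i in range(1,n):
    if 150<s[i,4]<900 and s[i,2]<34: print(ce[i].round(1),s[i,4],'z.012',ray(c,ce[i],.012)[0,:2].round(4),'z.032/.028',ray(c,ce[i],.032)[0,:2].round(4),ray(c,ce[i],.028)[0,:2].round(4))
# far end edge of foot: subpixel along columns
gg=cv2.GaussianBlur(g,(3,3),0).astype(float); pts=[]
for x in range(305,386,4):
    d=np.diff(gg[160:184,x]); k=d.argmax(); pts.append([x,160+k+.5])
L=cv2.fitLine(np.float32(pts),cv2.DIST_HUBER,0,.01,.01).ravel(); print(L)
e=ray(c,[[300,L[3]+(300-L[2])*L[1]/L[0]],[390,L[3]+(390-L[2])*L[1]/L[0]]],.028); print(e, np.arctan2(e[1,1]-e[0,1],e[1,0]-e[0,0]))
E
```

```text
[105.6  11.6] 535 z.012 [0.49  0.235] z.032/.028 [0.5    0.2302] [0.498  0.2312]
[232.   11.4] 520 z.012 [0.5502 0.2353] z.032/.028 [0.5531 0.2304] [0.5526 0.2314]
[358.4  11.3] 512 z.012 [0.6104 0.2355] z.032/.028 [0.6062 0.2306] [0.607  0.2316]
[485.1  11.2] 522 z.012 [0.6706 0.2356] z.032/.028 [0.6593 0.2308] [0.6616 0.2317]
[522.2  99.5] 591 z.012 [0.6983 0.1961] z.032/.028 [0.6838 0.1959] [0.6867 0.1959]
[ 15.  139.6] 384 z.012 [0.43  0.175] z.032/.028 [0.4471 0.1773] [0.4437 0.1768]
[126.4 139.6] 376 z.012 [0.4902 0.1752] z.032/.028 [0.5002 0.1774] [0.4982 0.177 ]
[237.9 139.5] 368 z.012 [0.5503 0.1754] z.032/.028 [0.5532 0.1776] [0.5527 0.1772]
[349.8 139.5] 379 z.012 [0.6106 0.1756] z.032/.028 [0.6064 0.1778] [0.6073 0.1773]
[347.8 213.2] 462 z.012 [0.6125 0.1333] z.032/.028 [0.6081 0.1405] [0.609  0.1391]
[ 43.3 241.4] 268 z.012 [0.4302 0.1147] z.032/.028 [0.4473 0.1241] [0.4439 0.1223]
[143.  241.3] 264 z.012 [0.4904 0.115 ] z.032/.028 [0.5004 0.1243] [0.4984 0.1225]
[242.9 241.4] 265 z.012 [0.5506 0.1151] z.032/.028 [0.5535 0.1244] [0.5529 0.1226]
[439.5 241.2] 160 z.012 [0.669  0.1155] z.032/.028 [0.6579 0.1248] [0.6601 0.123 ]
[ 66.2 323.7] 197 z.012 [0.4304 0.0546] z.032/.028 [0.4474 0.0711] [0.444  0.0678]
[463.7 347.3] 258 z.012 [0.6989 0.0358] z.032/.028 [0.6843 0.0545] [0.6872 0.0507]
[  1.    0.  341.  172.5]
[[0.58328979 0.16089062 0.028     ]
 [0.62875809 0.16101323 0.028     ]] 0.0026967082239868962
```

```bash
python3 n.py .606 .063 .0385 0.0033
```

```text
t 5.7167 tcp [0.5749 0.11   0.0384] jaw 0.0004 toolx [-0.002  0.    -1.   ] F [-0.52  0.14 -4.17] T [ 0.03  0.03 -0.02] gap 0.084 q [-0.04  0.6  -0.33  1.89  0.29  0.7  -0.55]
shift [-0.2 31.  47. ] rot [-0.0029 -0.0003  0.0016]
```

Emit:
{"fn": "move_arm", "kwargs": {"series": [[[0,10,15],[-0.003,0,0.002],0],[[0,20,30],[-0.003,0,0.002],0],[[0,28,42],[-0.003,0,0.002],0],[[0,31,47],[-0.003,0,0.002],0],[[0,31,47],[-0.003,0,0.002],0]]}}

```text
time_s: 6.13
tcp_pos: [0.6067, 0.0606, 0.0381]
tool_rot: [0.5, 0.5, -0.5, 0.5]
contact_force: [-0.3, -0.4, -4.2]
finger_gap: 0.082
```

Emit:
{"fn": "move_arm", "kwargs": {"series": [[[2,0,0],[0,0,0],0],[[5,0,0],[0,0,0],0],[[7,0,0],[0,0,0],0],[[8,0,0],[0,0,0],0],[[8,0,0],[0,0,0],0]]}}

```text
time_s: 6.55
tcp_pos: [0.6066, 0.0617, 0.0305]
tool_rot: [0.5, 0.5, -0.499, 0.501]
contact_force: [-0.8, -0.0, 0.2]
finger_gap: 0.084
```

```bash
python3 n.py .613 .055 .0305 0.0033
```

```text
t 6.55 tcp [0.6066 0.0617 0.0305] jaw 0.0017 toolx [ 0.001 -0.    -1.   ] F [-0.83 -0.01  0.17] T [ 0.13  0.36 -0.03] gap 0.084 q [ 0.04  0.64 -0.33  1.84  0.3   0.71 -0.45]
shift [0.  6.4 6.8] rot [-0.0016  0.     -0.0008]
```

Emit:
{"fn": "move_arm", "kwargs": {"series": [[[0,2,2],[-0.002,0,0],0],[[0,4,4],[-0.002,0,0],0],[[0,5,6],[-0.002,0,0],0],[[0,6,7],[-0.002,0,0],0],[[0,6,7],[-0.002,0,0],0]]}}

```text
time_s: 6.97
tcp_pos: [0.613, 0.0546, 0.0305]
tool_rot: [0.5, 0.501, -0.499, 0.501]
contact_force: [-0.2, 1.0, -3.3]
finger_gap: 0.082
```

```bash
python3 n.py .6145 .0545 .0305 0.0033
```

```text
t 6.9667 tcp [0.613  0.0546 0.0305] jaw 0.0033 toolx [ 0.001  0.    -1.   ] F [-0.23  1.   -3.31] T [ 0.09 -0.05 -0.03] gap 0.082 q [ 0.05  0.65 -0.33  1.82  0.3   0.72 -0.44]
shift [0.  1.5 0.1] rot [ 0.     -0.0002 -0.0012]
```

Emit:
{"fn": "move_arm", "kwargs": {"series": [[[0.5,1,0.5],[0,0,0],0],[[0.5,2,1],[0,0,0],0],[[0.5,3,1.5],[0,0,0],0],[[0.5,3,2],[0,0,0],0],[[0.5,3,2],[0,0,0],0]]}}

```text
time_s: 7.38
tcp_pos: [0.6147, 0.0546, 0.0305]
tool_rot: [0.499, 0.502, -0.499, 0.501]
contact_force: [-6.8, 4.5, 5.8]
finger_gap: 0.081
```

```bash
python3 n.py .6145 .0545 .0305 0.0033
```

```text
t 7.3833 tcp [0.6147 0.0546 0.0305] jaw 0.0047 toolx [-0.001  0.002 -1.   ] F [-6.75  4.54  5.83] T [ 0.73  1.42 -0.12] gap 0.081 q [ 0.05  0.65 -0.33  1.82  0.3   0.72 -0.43]
shift [ 0.  -0.2  0.1] rot [ 0.0014 -0.0018  0.0009]
```

Both fences are touching, with Fx -6.8 N and Fy +4.5 N. Now I press harder.

Emit:
{"fn": "move_arm", "kwargs": {"series": [[[0.5,3,3],[0,0,0],0],[[0.5,3.5,4],[0,0,0],0],[[0.5,4,5],[0,0,0],0],[[0.5,4,5],[0,0,0],0],[[0.5,4,5],[0,0,0],0]]}}

```text
time_s: 7.8
tcp_pos: [0.6147, 0.0546, 0.0307]
tool_rot: [0.497, 0.505, -0.498, 0.499]
contact_force: [-16.8, 9.4, 15.9]
finger_gap: 0.082
```

```bash
python3 n.py .6145 .0545 .0305 0.0033; python3 - <<'E'
from workcell import bot
from h import *
import pickle
c=bot.calibration('wrist'); im=bot.camera('wrist')[:,:,::-1]
pickle.dump(c,open('w4.pkl','wb')); cv2.imwrite('pics/w4.png',im)
im=bot.camera('scene')[:,:,::-1]; cv2.imwrite('pics/s4.png',im)
cv2.imwrite('pics/s4c.png',cv2.resize(im[180:300,215:365],None,fx=5,fy=5,interpolation=cv2.INTER_CUBIC))
st(bot)
E
```

```text
t 7.8 tcp [0.6147 0.0546 0.0307] jaw 0.0081 toolx [-0.007  0.005 -1.   ] F [-16.84   9.37  15.91] T [ 1.55  2.96 -0.29] gap 0.082 q [ 0.06  0.65 -0.33  1.81  0.29  0.73 -0.42]
shift [ 0.2 -0.2  0.1] rot [ 0.0047 -0.0054  0.0074]
t 7.9 tcp [0.6147 0.0546 0.0307] jaw 0.0082 toolx [-0.007  0.005 -1.   ] F [-17.76   9.38  14.98] T [ 1.59  2.94 -0.32] gap 0.078 q [ 0.06  0.65 -0.33  1.81  0.29  0.73 -0.42]
```

View pics/w4.png

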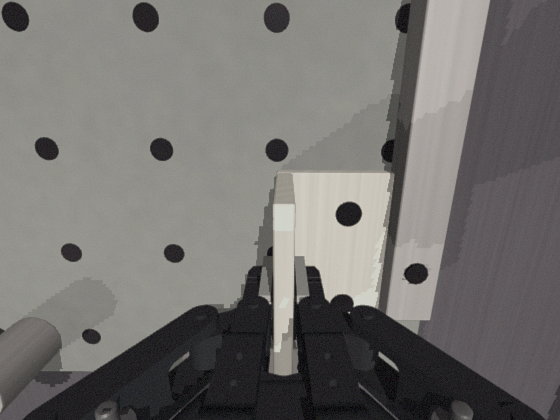

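View pics/s4c.png

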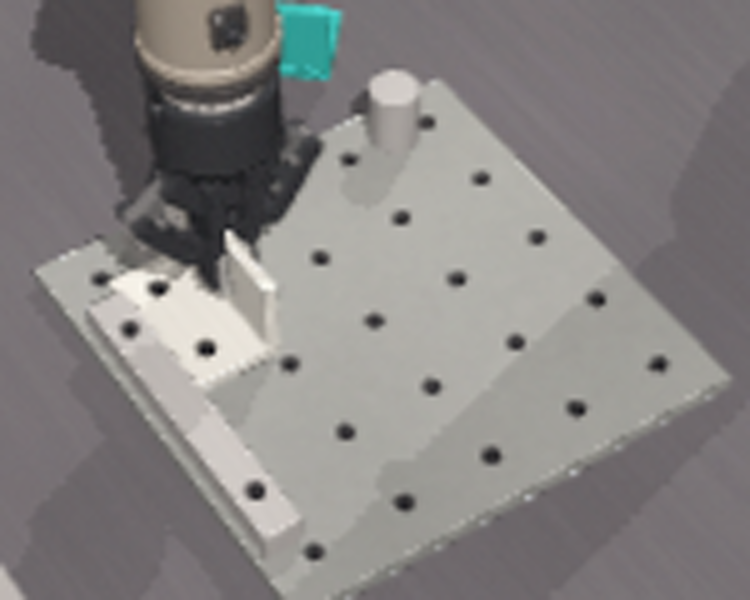

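The wrist view shows the foot's free edge at about column 388 on the fence. The scene view shows the bracket in the corner and the bar offcut apparently where it was. Friction at the fence and plate could account for most of the 9.4 N in y. So I'll ease the x and downward push, seat the end stop harder, then restore a moderate x push.

Emit:
{"fn": "move_arm", "kwargs": {"series": [[[-0.5,0.5,4],[0,0,0],0],[[-0.5,0.5,7],[0,0,0],0],[[-0.5,0.5,9],[0,0,0],0],[[-0.3,1.5,9],[0,0,0],0],[[-0.3,2.5,9],[0,0,0],0]]}}

```text
time_s: 8.32
tcp_pos: [0.6147, 0.0543, 0.0314]
tool_rot: [0.497, 0.51, -0.496, 0.497]
contact_force: [-14.4, 16.7, 8.9]
finger_gap: 0.083
```

```bash
python3 - <<'E'
from workcell import bot
from h import *
st(bot)
c=bot.calibration('wrist'); im=bot.camera('wrist')[:,:,::-1]; cv2.imwrite('pics/w5.png',im); st(bot)
g=cv2.cvtColor(im,cv2.COLOR_BGR2GRAY)
n,l,s,ce=cv2.connectedComponentsWithStats((g<70).astype(np.uint8))
for i in range(1,n):
    if 150<s[i,4]<900 and s[i,2]<34: print(ce[i].round(1),s[i,4],'z.012',ray(c,ce[i],.012)[0,:2].round(4))
gg=cv2.GaussianBlur(g,(3,3),0).astype(float); pts=[]
for x in range(305,382,4):
    d=np.diff(gg[160:184,x]); pts.append([x,160+d.argmax()+.5])
L=cv2.fitLine(np.float32(pts),cv2.DIST_HUBER,0,.01,.01).ravel()
e=ray(c,[[x,L[3]+(x-L[2])*L[1]/L[0]] for x in (300,385)],.020); print(L,e, np.arctan2(e[1,1]-e[0,1],e[1,0]-e[0,0]))
E
```

```text
t 8.3167 tcp [0.6147 0.0543 0.0314] jaw 0.0136 toolx [-0.011  0.014 -1.   ] F [-14.35  16.66   8.86] T [ 3.37  2.49 -0.33] gap 0.083 q [ 0.07  0.65 -0.34  1.81  0.28  0.73 -0.41]
t 8.3667 tcp [0.6147 0.0544 0.0315] jaw 0.0138 toolx [-0.011  0.014 -1.   ] F [-10.62  17.21   8.14] T [ 3.31  2.03 -0.36] gap 0.087 q [ 0.07  0.65 -0.34  1.81  0.28  0.73 -0.41]
[19.9 15.7] 580 z.012 [0.49   0.1754]
[148.6  16.9] 577 z.012 [0.5502 0.1756]
[277.8  18.3] 565 z.012 [0.6104 0.1757]
[403.5  19.6] 352 z.012 [0.6686 0.1759]
[ 49.1 146.4] 394 z.012 [0.4902 0.1151]
[162.9 147.7] 391 z.012 [0.5504 0.1154]
[277.4 149.3] 386 z.012 [0.6107 0.1155]
[348.1 213.5] 472 z.012 [0.6506 0.0806]
[ 72.2 250.1] 274 z.012 [0.4904 0.0549]
[174.3 251.5] 278 z.012 [0.5506 0.0552]
[415.1 273. ] 365 z.012 [0.6934 0.0438]
[ 90.9 334.2] 208 z.012 [ 0.4906 -0.0053]
[555.1 407.6] 224 z.012 [ 0.8066 -0.0605]
[  1.    0.  350.2 172.5] [[0.62256318 0.10498813 0.02      ]
 [0.66585024 0.10569434 0.02      ]] 0.01631322005059854
```

The end edge sits at y = 0.1053 m against an expected 0.1052 m, so the end stop is touched. But pressing has yawed the bracket by about 0.013 rad and tilted the tool by 0.018 rad. Both are within limits, but I'll correct them while pressing.

```bash
python3 n.py .6147 .0543 .0305 0.0033
```

```text
t 8.3667 tcp [0.6147 0.0544 0.0315] jaw 0.0138 toolx [-0.011  0.014 -1.   ] F [-10.62  17.21   8.14] T [ 3.31  2.03 -0.36] gap 0.087 q [ 0.07  0.65 -0.34  1.81  0.28  0.73 -0.41]
shift [1.  0.  0.1] rot [ 0.0105 -0.0138  0.011 ]
```

Emit:
{"fn": "move_arm", "kwargs": {"series": [[[0.3,2,7],[0.01,-0.014,0.01],0],[[0.5,2.5,6.5],[0.018,-0.025,0.018],0],[[0.5,2.5,6.5],[0.02,-0.028,0.02],0],[[0.5,2.5,6.5],[0.02,-0.028,0.02],0],[[0.5,2.5,6.5],[0.02,-0.028,0.02],0]]}}

```text
time_s: 8.78
tcp_pos: [0.6148, 0.0543, 0.0305]
tool_rot: [0.5, 0.496, -0.501, 0.503]
contact_force: [-7.4, 11.4, 1.1]
finger_gap: 0.085
```

```bash
cat > chk.py <<'E'
from workcell import bot
from h import *
c=bot.calibration('wrist'); im=bot.camera('wrist')[:,:,::-1]; cv2.imwrite('pics/w_%d.png'%(bot.observe()['time_s']*100),im); st(bot)
g=cv2.cvtColor(im,cv2.COLOR_BGR2GRAY)
gg=cv2.GaussianBlur(g,(3,3),0).astype(float); pts=[]
for x in range(305,382,4):
    d=np.diff(gg[160:184,x]); pts.append([x,160+d.argmax()+.5])
L=cv2.fitLine(np.float32(pts),cv2.DIST_HUBER,0,.01,.01).ravel()
e=ray(c,[[x,L[3]+(x-L[2])*L[1]/L[0]] for x in (300,385)],.020); print(L.round(2),e.round(4), np.arctan2(e[1,1]-e[0,1],e[1,0]-e[0,0]))
tgt(bot,[.6147,.0543,.0305],.0033)
E
python3 chk.py
```

```text
t 8.8333 tcp [0.6148 0.0543 0.0305] jaw -0.001 toolx [ 0.006 -0.008 -1.   ] F [-6.74 13.19  0.73] T [2.96 1.79 0.22] gap 0.083 q [ 0.04  0.65 -0.32  1.82  0.31  0.72 -0.45]
[  1.    0.  343.  171.5] [[0.6235 0.1055 0.02  ]
 [0.6664 0.1054 0.02  ]] -0.0018430413411466519
shift [ 0.  -0.1 -0. ] rot [-0.0044  0.0082 -0.0056]
```

Emit:
{"fn": "move_arm", "kwargs": {"series": [[[0.7,3.5,6.5],[0.004,-0.004,0.002],0],[[0.8,4.5,6.5],[0.003,-0.003,0.002],0],[[0.8,4.5,6.5],[0.003,-0.003,0.002],0],[[0.8,4.5,6.5],[0.003,-0.003,0.002],0],[[0.8,4.5,6.5],[0.003,-0.003,0.002],0]]}}

```text
time_s: 9.25
tcp_pos: [0.6148, 0.0543, 0.0304]
tool_rot: [0.498, 0.499, -0.501, 0.502]
contact_force: [-17.7, 11.6, 16.8]
finger_gap: 0.084
```

```bash
python3 chk.py; python3 chk.py
```

```text
t 9.3 tcp [0.6148 0.0543 0.0304] jaw 0.0011 toolx [ 0.    -0.006 -1.   ] F [-17.4   12.76  17.37] T [2.63 3.6  0.01] gap 0.08 q [ 0.05  0.65 -0.32  1.82  0.3   0.72 -0.44]
[  1.    0.  335.4 171.5] [[0.6233 0.1055 0.02  ]
 [0.6661 0.1056 0.02  ]] 0.0014738227122684147
shift [-0.1 -0.1 -0. ] rot [-0.0022  0.0062 -0.0003]
t 9.35 tcp [0.6148 0.0543 0.0305] jaw 0.0011 toolx [ 0.    -0.006 -1.   ] F [-18.15  11.83  16.87] T [2.61 3.58 0.03] gap 0.085 q [ 0.05  0.65 -0.32  1.82  0.3   0.72 -0.44]
[  1.    0.  335.4 171.5] [[0.6233 0.1055 0.02  ]
 [0.6661 0.1056 0.02  ]] 0.0014745278912707209
shift [-0.  -0.1  0. ] rot [-0.0022  0.0062 -0.0004]
```

Emit:
{"fn": "move_arm", "kwargs": {"series": [[[0.2,3.5,7.5],[0.003,-0.004,0.003],0],[[0,3.5,9],[0.004,-0.005,0.003],0],[[0,3.5,9.5],[0.004,-0.005,0.003],0],[[0,3.5,9.5],[0.004,-0.005,0.003],0],[[0,3.5,9.5],[0.004,-0.005,0.003],0]]}}

```text
time_s: 9.77
tcp_pos: [0.6148, 0.0542, 0.0306]
tool_rot: [0.498, 0.501, -0.5, 0.501]
contact_force: [-12.6, 18.0, 7.1]
finger_gap: 0.083
```

```bash
python3 chk.py; python3 chk.py; python3 - <<'E'
from workcell import bot
from h import *
for n in('top','scene'): cv2.imwrite(f'pics/{n}_end.png',bot.camera(n)[:,:,::-1])
st(bot)
E
```

```text
t 9.8167 tcp [0.6148 0.0543 0.0306] jaw 0.0038 toolx [-0.001 -0.002 -1.   ] F [-12.55  18.06   6.38] T [ 3.74  2.43 -0.15] gap 0.079 q [ 0.05  0.65 -0.33  1.82  0.3   0.72 -0.44]
[  1.    0.  335.4 171.5] [[0.6231 0.1055 0.02  ]
 [0.6661 0.1057 0.02  ]] 0.004551198806351082
shift [ 0.1 -0.1 -0. ] rot [0.0005 0.0023 0.0015]
t 9.8667 tcp [0.6148 0.0542 0.0306] jaw 0.0039 toolx [-0.001 -0.002 -1.   ] F [-12.27  17.35   7.18] T [ 3.69  2.41 -0.18] gap 0.085 q [ 0.05  0.65 -0.33  1.82  0.3   0.72 -0.44]
[  1.    0.  335.4 171.5] [[0.6231 0.1055 0.02  ]
 [0.6661 0.1057 0.02  ]] 0.0045613641000692914
shift [ 0.1 -0.1 -0.1] rot [0.0006 0.0024 0.0015]
t 9.9667 tcp [0.6148 0.0542 0.0306] jaw 0.0038 toolx [-0.001 -0.002 -1.   ] F [-12.21  18.35   6.87] T [ 3.77  2.41 -0.1 ] gap 0.086 q [ 0.05  0.65 -0.33  1.82  0.3   0.72 -0.44]
```

View pics/scene_end.png

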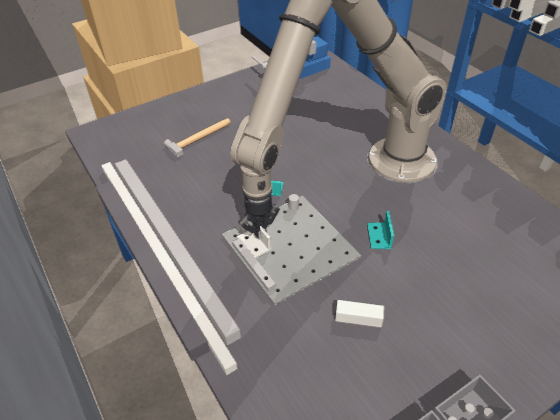

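The scene view shows the bracket seated in the corner at about (258,243). The bar offcut (294,203), hammer (200,135) and tube offcut (360,313) look unmoved. The forces are steady, so I hand in.

```bash
python3 - <<'E'
from workcell import bot
from h import *
print(bot.finish_job()); st(bot)
E
```

```text
the job is handed in; nothing more can be done
None
the job is handed in; nothing more can be done
```

I gripped the bare-metal bracket by its leg, lifted it 8 mm and turned it about 1.43 rad clockwise. I set it on the plate and pressed it into the corner. I handed the job in at about 10 s with the gripper still holding and pressing.

Last checks before handing in:
- **Alignment:** the bracket's yaw measured 0.0046 rad in the wrist camera against 0.0033 rad for the plate, so it is parallel within about 0.002 rad. The tool was about 0.002 rad off vertical.
- **Position along the fence:** the foot's far end was at y = 0.1055–0.1057 m against 0.1052–0.1055 m expected with the other end on the stop. That is within the camera's accuracy.
- **Flatness:** the TCP height was 30.6 mm, against 30.5 mm when I gripped the bracket flat on the plate.
- **Force:** steady at about 12 N towards the long fence, 18 N towards the end stop and 7 N down on the plate. I could not read each fence's contact force directly. Allowing for friction, I estimate at least 6 N on the long fence and about 13 N on the end stop.
- **Bystanders:** by eye, the hammer and both offcuts looked unmoved in the final scene picture. I did not measure them.

An intermediate press had yawed the bracket 0.013 rad and tilted the tool 0.018 rad. I corrected both before the final hold. `finish_job` gave no verdict, and I could take no reading after it.

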